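# Load a dry box and latch its gasketed door

## Task

The coated power modules have dripped off: lift every module off its hook on the rack and stand it upright in the dry box, and put the white desiccant canister in the box as well. When everything is in, shut the box's door and turn its red T-handle a quarter turn clockwise, all the way, so that the latch draws the door tight on its gasket. Leave the other things on the bench where they are.

Things in the scene. Friction and masses are not known exactly. Their poses are not given: they have to be found in the camera images.
- box: light grey dry box on its back on the bench, fixed, open on top: 280 x 170 mm (x, y), rim 122 mm high, walls 5 mm, floor 8 mm thick. Origin: centre of its underside, z up. Door hinged on the +y rim. Inside the middle of the -y wall a keeper ledge, 40 mm long, juts in 12 mm, 114 to 120 mm up. Gasket 5 mm proud of the -y rim. Five things fit in a row along x, 50 mm apart
- lid (a joint): door angle (rad): 0 tight shut, about 0.02 resting on the gasket, 1.57 upright, 1.9 leaning back at its stop. Starts at 1.6 to 1.9. Plate 286 x 178 x 6 mm, 0.5 kg. Stays put above about 1.1; below that sinks shut by its weight (net 0.2 N m at most), damped. Can be swung over from behind with the fingertips. Shut, its upper face is 128 mm above the bench (3 mm more on the gasket)
- lid_hinge (a point): the middle of the door's hinge line, 122 mm above the bench; in the frame of the door: x along the hinge, -y from the hinge to the free edge, z the outward normal of the door (up when shut)
- lid_edge (a point): the middle of the door's free edge on its outer face, 178 mm from the hinge; same axes as lid_hinge
- latch (a joint): T-handle angle (rad): 0 free, 1.57 fully latched, grows clockwise seen from outside the door (from above when shut). Friction 0.12 N m, plus up to 0.05 from the gasket. It swings a tongue under the door below the keeper and draws it up 6 mm, pulling the shut door down 3 mm onto the gasket. If turned before the door is shut, the tongue lands on the keeper and holds the door ajar
- latch_grip (a point): centre of the red T-handle's bar, on the door's outer side, mid-length, 146 mm from the hinge, 38 mm above the door's inner face. Bar 74 mm long along this point's x (= the box's x at latch 0), 14 mm wide, 16 mm tall, on a 16 mm stem; 24 mm free between bar and door. z: outward from the door
- rack: drip rack, fixed: base plate, two posts, crossbar along y, four flat steel hooks pointing to -x at y = 112.5, 37.5, -37.5, -112.5 mm. Origin: on the bench below the crossbar, z up. Hooks: 12 mm wide, 5 mm thick, upper face 190 mm above the bench, reaching to x = -68 mm, where a 4 mm thick lip stands 14 mm above the hook. Nothing of it is higher than 204 mm
- module1: coated module: finned heatsink with green board, 36 x 44 x 45 mm (x, y, z), with an orange bail on its top: 30 mm wide (y), 10 thick (x), 45 tall, two 5 mm legs and a 6 mm top bar round a 20 x 39 mm opening; 90 mm tall in all, 0.2 kg. Origin: centre of its underside, z up. Starts hanging by its bail on a hook, or is absent. On hook 1 from the rack's +y end
- module2: coated module: finned heatsink with green board, 36 x 44 x 45 mm (x, y, z), with an orange bail on its top: 30 mm wide (y), 10 thick (x), 45 tall, two 5 mm legs and a 6 mm top bar round a 20 x 39 mm opening; 90 mm tall in all, 0.2 kg. Origin: centre of its underside, z up. Starts hanging by its bail on a hook, or is absent. On hook 2 from the rack's +y end
- module3: coated module: finned heatsink with green board, 36 x 44 x 45 mm (x, y, z), with an orange bail on its top: 30 mm wide (y), 10 thick (x), 45 tall, two 5 mm legs and a 6 mm top bar round a 20 x 39 mm opening; 90 mm tall in all, 0.2 kg. Origin: centre of its underside, z up. Starts hanging by its bail on a hook, or is absent. On hook 3 from the rack's +y end
- module4: coated module: finned heatsink with green board, 36 x 44 x 45 mm (x, y, z), with an orange bail on its top: 30 mm wide (y), 10 thick (x), 45 tall, two 5 mm legs and a 6 mm top bar round a 20 x 39 mm opening; 90 mm tall in all, 0.2 kg. Origin: centre of its underside, z up. Starts hanging by its bail on a hook, or is absent. On hook 4 from the rack's +y end
- canister: white desiccant canister with blue cap, closed cylinder of diameter 46 mm and height 48 mm, 0.12 kg, loose on the bench between box and rack. Origin: centre of its underside, z up
- toroid: red toroidal transformer, diameter 80 mm, 36 mm high, to be left alone; origin: centre of its underside
- spool: steel solder-wire spool standing on its flange, diameter 60 mm, 48 mm high, to be left alone; origin: centre of its underside
- driver: screwdriver lying on the bench, to be left alone; origin near its middle

How it is judged:
On the way, in this order (a step that is already met when the one before it is completed fails the run):
1. every module that is there stands upright on the box's floor and the canister is in the box (x of module1 in the frame of box between -0.135 and 0.135 m and y of module1 in the frame of box between -0.08 and 0.08 m and z of module1 in the frame of box between 0 and 0.022 m and linear speed of each of module1, module2, module3, module4, canister below 0.05 m/s and angle between each of module1, module2, module3, module4's own z axis and vertical below 0.3 rad and x of module2 in the frame of box between -0.135 and 0.135 m and y of module2 in the frame of box between -0.08 and 0.08 m and z of module2 in the frame of box between 0 and 0.022 m and x of module3 in the frame of box between -0.135 and 0.135 m and y of module3 in the frame of box between -0.08 and 0.08 m and z of module3 in the frame of box between 0 and 0.022 m and x of module4 in the frame of box between -0.135 and 0.135 m and y of module4 in the frame of box between -0.08 and 0.08 m and z of module4 in the frame of box between 0 and 0.022 m and x of canister in the frame of box between -0.135 and 0.135 m and y of canister in the frame of box between -0.08 and 0.08 m and z of canister in the frame of box between 0 and 0.045 m and value of joint lid above 0.3 rad), for 0.2 s.
2. then the door is shut on its gasket, with the latch not yet turned (value of joint lid below 0.04 rad and value of joint latch below 0.6 rad), for 0.2 s.
3. then the T-handle is turned home and the door drawn tight (value of joint lid below 0.011 rad and value of joint latch above 1.35 rad), for 0.2 s.
At the end, for the whole second after the job is handed in: Every module stands upright (within 0.3 rad) on the box's floor, the canister lies or stands in the box, all at rest; the T-handle is turned to at least 1.35 rad and the door is drawn to within 0.011 rad of tight shut (all of step 3 and x of module1 in the frame of box between -0.135 and 0.135 m and y of module1 in the frame of box between -0.08 and 0.08 m and z of module1 in the frame of box between 0 and 0.022 m and linear speed of each of module1, module2, module3, module4, canister below 0.05 m/s and angle between each of module1, module2, module3, module4's own z axis and vertical below 0.3 rad and x of module2 in the frame of box between -0.135 and 0.135 m and y of module2 in the frame of box between -0.08 and 0.08 m and z of module2 in the frame of box between 0 and 0.022 m and x of module3 in the frame of box between -0.135 and 0.135 m and y of module3 in the frame of box between -0.08 and 0.08 m and z of module3 in the frame of box between 0 and 0.022 m and x of module4 in the frame of box between -0.135 and 0.135 m and y of module4 in the frame of box between -0.08 and 0.08 m and z of module4 in the frame of box between 0 and 0.022 m and x of canister in the frame of box between -0.135 and 0.135 m and y of canister in the frame of box between -0.08 and 0.08 m and z of canister in the frame of box between 0 and 0.045 m); the robot touches nothing.
It fails at once if the transformer, the spool or the screwdriver is pushed more than 30 mm (distance of any of toroid, spool, driver from where it was at the start of the episode above 0.03 m).
Of module1, module2, module3, module4 only 3 to 4 are there at a start; the rules pass over those that are not, and their reading is None.
At some moment in a run one of canister may be knocked a few centimetres aside while the robot is not near it.
It also fails if it takes over 210 s, if anything falls off the work surface, if the arm or the gripper's body presses on something with over 40 N, if the wrist force passes 120 N, or if a joint passes its speed limit or range.

## Robot

A 7-joint arm with a two-finger parallel gripper is mounted at the origin on the work surface. World frame = base frame: x ahead of the robot, y to its left, z up, the work surface at z = 0. Lengths are in m, angles in rad, forces in N, time in s.
With the tool pointing down it reaches from about 0.4 to 0.85 m from the base axis. Payload 4.5 kg.
Tool frame: the origin (TCP) lies at the very end of the fingers, on their centre line; the grasp point (between the pads) lies 19 mm behind it (r.grip_point_offset is the distance from the TCP to the grasp point, in m); z points along the fingers, y is the line along which they close (so a half turn about z gives the same grasp; the last joint's range is limited). The gripper opens to 88 mm and grips with 3 to 60 N. Pads are 18 mm wide; open, the fingers measure 123 mm over their backs; the gripper's body (75 mm by 187 mm) begins 45 mm behind the grasp point.
Start: joints at [1.216, 0.689, -0.195, 1.565, 0.157, 0.902, -0.215], TCP at [0.237, -0.578, 0.239] pointing down, gripper open.
Joint ranges: [-3.01, 3.01], [-0.46, 2.08], [-1.47, 1.51], [0.13, 2.56], [-1, 4.14], [0.04, 2.09], [-2.66, 2.66]. Speed limits (rad/s): [2.57, 2.57, 3.14, 3.14, 3.14, 3.14, 3.14].

## Interface

Orientations are given as a unit quaternion [x, y, z, w].
In Python, from plant import r gives the robot as it stands.
- The arm moves only by the tool carry_out, never from a script. Its argument "rows" is a list of rows, each a list of 3 entries, a list of its own where there are three numbers: the shift along the tool's x, y, z in cm, then the turn, a rotation vector about the tool's x, y, z in degrees, then the closure, from 0 (fully open) to 1 (shut). A call has 1 to 12 rows; each row is the pose to reach, as a shift and turn from the pose commanded when the call began, along the tool's axes at that moment; what a row does not reach only later rows make up. A row lasts 1/10 s, in which the tool goes at most 50 mm and 8.59 degrees, less where a joint would pass 70% of its speed; a pose out of reach is approached as far as the arm can. A call with a gripper value outside its range is refused whole. The fingers move at their own pace and stop on an object; "newtons" is the grip in N (left out, the last holds). Time passes only in rows, so rows that repeat a pose let the fingers close. It gives the time, the measured TCP pose, the force, the opening and the grip force at its end, in the units of the state.
- r.get_state(): the state, without advancing time (a new reading comes with each control period).
- r.snapshot(name): name is "scene" or "top"; returns a dict with "image" (480x640x3 uint8, red, green, blue), "fx", "fy", "cx", "cy" (pixels), "pose" (4x4, takes a point from camera to world coordinates). Camera axes: x right, y up, looking along -z (the intrinsics and any distortion apply to the point x, -y, -z); pixel columns grow to the right and rows downward; lengths in m; the calibration is good to about 2 mm. A picture is of the moment at which its call begins. There is no depth.
- r.finish_job(): hands the job in; it is judged then, once.
The state is a dict: "clock": time; "q": joint angles; "qd": joint speeds; "joint_torque": joint torques, N m; "tool_pos": TCP position; "eef_rot": TCP orientation; "contact_force": force on the tool from outside, world axes, zero at the start; "moment": the same for the moment, N m; "opening": opening from 0.0 (shut) to 1.0 (fully open); "finger_force": force on a finger pad.
Only numpy, scipy, OpenCV 4.12 (cv2) and the standard library are available. Lean on these libraries where they do the work, as an engineer would, in place of code of your own. Each camera call takes 0.05 s, during which the arm holds its last target. There are 200 camera calls.

## Working session

There is one attempt and no reset: what is moved stays moved. The work goes in short steps, Python scripts to look and compute and a tool call to move; the robot and the scene stay as the last step left them, time stands still between calls to the robot, and variables do not carry over. Pictures are saved under pics/ and viewed, at most 14 in all, crops included, and the job is handed in when it is done.

Besides the shell and the picture viewer there is one more tool, called after "Emit:" as name([rows], argument=value, ...), one row to a line, values as JSON. carry_out: Moves the arm, as the interface text tells. Its arguments: {"type":"object","properties":{"rows":{"type":"array"},"newtons":{"type":"number"}},"required":["rows"]}

```bash
ls; mkdir -p pics; python3 - <<'E'
from plant import r
import cv2,json,numpy as np
s=r.get_state();print({k:np.round(v,3).tolist() for k,v in s.items()})
for n in("scene","top"):
    d=r.snapshot(n);cv2.imwrite(f"pics/{n}0.png",d["image"][:,:,::-1])
    print(n,{k:(np.round(v,4).tolist()) for k,v in d.items() if k!="image"})
E
```

```text
pics
{'clock': 0.0, 'q': [1.216, 0.69, -0.195, 1.566, 0.157, 0.902, -0.215], 'qd': [-0.002, -0.0, -0.002, -0.0, -0.001, 0.001, 0.002], 'joint_torque': [-0.0, -52.755, -1.267, -15.342, -0.053, 0.007, 0.0], 'tool_pos': [0.237, -0.578, 0.238], 'eef_rot': [0.981, 0.193, -0.0, -0.001], 'contact_force': [0.707, -0.369, 0.709], 'moment': [0.027, 0.015, 0.017], 'finger_force': 0.0, 'opening': 0.998}
scene {'fx': 441.8421, 'fy': 441.8421, 'cx': 322.5311, 'cy': 241.1011, 'pose': [[0.4565, -0.6237, 0.6345, 1.2373], [0.8897, 0.3259, -0.3198, -0.3129], [-0.0074, 0.7104, 0.7037, 0.8297], [0.0, 0.0, 0.0, 1.0]]}
top {'fx': 440.284, 'fy': 440.284, 'cx': 314.7187, 'cy': 234.7246, 'pose': [[-0.0162, 0.9847, -0.1735, 0.3998], [-0.9997, -0.0127, 0.0216, 0.0158], [0.0191, 0.1738, 0.9846, 1.0159], [0.0, 0.0, 0.0, 1.0]]}
```

View pics/scene0.png

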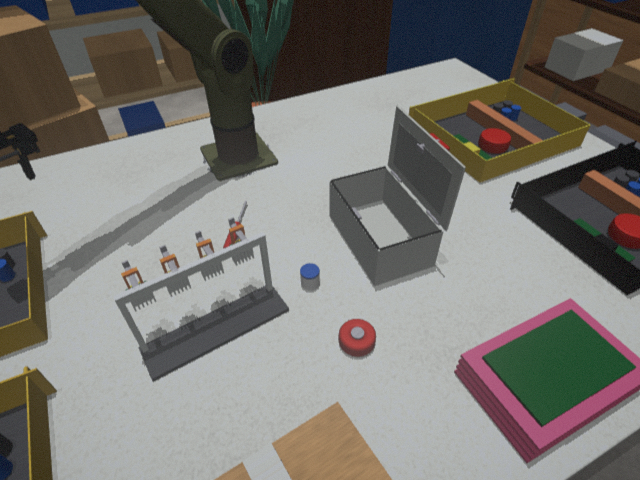

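View pics/top0.png

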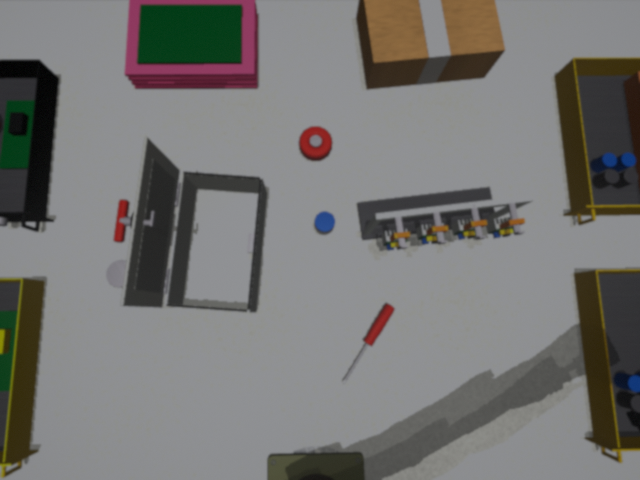

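The scene view shows four modules on the rack (bails at about 131,272; 168,260; 204,243; 236,230). The canister is at (310,276), the toroid at (357,337), and the box has its door open. The top view (up is +x, left is +y) shows the box rim at about x 170–267, y 172–310, the canister cap at (324,222), the spool behind the door at (118,273) and the driver at (368,340).

```bash
cat > h.py <<'E'
from plant import r
import cv2,numpy as np
from scipy.spatial.transform import Rotation as R
def ray(d,u,v):
    p=d["pose"];c=np.array([(u-d["cx"])/d["fx"],-(v-d["cy"])/d["fy"],-1.]);return p[:3,3],p[:3,:3]@c
def plane(d,u,v,z):
    o,k=ray(d,u,v);return o+k*(z-o[2])/k[2]
def pix(d,P):
    p=d["pose"];c=p[:3,:3].T@(np.array(P)-p[:3,3]);return d["cx"]+d["fx"]*c[0]/-c[2],d["cy"]-d["fy"]*c[1]/-c[2]
def two(a,ua,b,ub):
    o1,k1=ray(a,*ua);o2,k2=ray(b,*ub);k1/=np.linalg.norm(k1);k2/=np.linalg.norm(k2)
    t=np.linalg.lstsq(np.c_[k1,-k2],o2-o1,rcond=None)[0];p,q=o1+t[0]*k1,o2+t[1]*k2
    return (p+q)/2,np.linalg.norm(p-q)
def blobs(im,lo,hi,amin=15):
    m=cv2.inRange(cv2.cvtColor(im,cv2.COLOR_RGB2HSV),lo,hi)
    n,l,s,c=cv2.connectedComponentsWithStats(m)
    return [(np.round(c[i],1).tolist(),int(s[i,4]),s[i,:4].tolist()) for i in range(1,n) if s[i,4]>=amin]
def snap(n,f=None):
    d=r.snapshot(n)
    if f: cv2.imwrite(f"pics/{f}.png",d["image"][:,:,::-1])
    return d
def go(P,yaw=None,tilt=None):
    """print shift (cm) and turn (deg) in tool axes to TCP P, tool down with tool y at world angle yaw deg (mod 180)"""
    s=r.get_state();M=R.from_quat(s["eef_rot"]);ya=M.as_matrix()[:,1];cur=np.degrees(np.arctan2(ya[1],ya[0]))
    sh=M.inv().apply(np.array(P)-s["tool_pos"])*100;t=[0,0,0]
    if yaw is not None:
        dy=(yaw-cur+90)%180-90;f=np.radians(cur+dy);y=np.array([np.cos(f),np.sin(f),0]);z=np.array([0,0,-1.])
        T=R.from_matrix(np.c_[np.cross(y,z),y,z]);t=(M.inv()*T).as_rotvec(degrees=True)
    print("shift",np.round(sh,2),"turn",np.round(t,1),"| tcp",np.round(s["tool_pos"],4),"yaw_y %.1f q7 %.2f clk %.1f F"%(cur,s["q"][6],s["clock"]),np.round(s["contact_force"],1),"op %.2f ff %.1f"%(s["opening"],s["finger_force"]))
E
python3 - <<'E'
from h import *
t=snap("top");s=snap("scene")
for n,d in(("top",t),("scene",s)):
    print(n,"orange",blobs(d["image"],(6,120,90),(16,255,255),8));print("blue",blobs(d["image"],(100,120,60),(125,255,255),40));print("red",[b for b in blobs(d["image"],(0,150,80),(4,255,255),40)])
c=t["image"][130:320,100:280,::-1];cv2.imwrite("pics/boxc.png",cv2.resize(c,None,fx=3,fy=3,interpolation=cv2.INTER_CUBIC))
c=t["image"][180:260,345:545,::-1];c2=s["image"][215:385,105:305,::-1]
f=lambda c:cv2.resize(c,None,fx=2.3 if c is c2 else 2.3,fy=2.3,interpolation=cv2.INTER_CUBIC)
cv2.imwrite("pics/rackc.png",np.vstack([f(c),f(c2)]))
E
```

```text
top orange [([394.9, 29.9], 3183, [364, 0, 64, 63]), ([472.1, 26.3], 2655, [442, 0, 62, 55]), ([638.8, 74.5], 12, [638, 71, 2, 9]), ([515.9, 221.5], 53, [509, 219, 13, 7]), ([479.5, 222.7], 78, [471, 220, 17, 7]), ([440.2, 228.1], 47, [434, 225, 13, 7]), ([402.3, 232.8], 13, [397, 232, 10, 2]), ([402.5, 236.5], 13, [398, 236, 10, 2])]
blue [([609.2, 159.8], 192, [601, 153, 17, 15]), ([628.0, 159.2], 185, [621, 152, 15, 16]), ([324.2, 221.7], 296, [315, 212, 19, 20]), ([633.9, 383.1], 192, [627, 375, 13, 18])]
red [([315.1, 142.8], 599, [300, 127, 31, 31]), ([120.6, 220.6], 269, [115, 201, 13, 40]), ([378.8, 323.8], 365, [365, 305, 28, 39])]
scene orange [([504.7, 121.3], 578, [469, 100, 73, 44]), ([253.9, 103.6], 17, [252, 102, 6, 4]), ([440.1, 139.2], 22, [430, 132, 20, 17]), ([614.0, 187.4], 540, [585, 170, 55, 39]), ([235.9, 227.7], 50, [230, 224, 13, 9]), ([203.4, 242.8], 53, [197, 239, 14, 9]), ([167.5, 258.2], 56, [160, 254, 16, 9]), ([129.2, 272.0], 62, [122, 268, 16, 10])]
blue [([28.4, 6.7], 470, [0, 0, 49, 20]), ([99.8, 5.0], 674, [70, 0, 68, 15]), ([141.1, 117.4], 975, [119, 101, 46, 35]), ([511.2, 111.6], 202, [501, 105, 20, 16]), ([634.5, 186.6], 136, [628, 178, 12, 18]), ([3.9, 271.1], 178, [0, 259, 13, 23]), ([309.4, 270.5], 208, [301, 264, 18, 14])]
red [([495.9, 137.0], 433, [481, 128, 30, 21]), ([628.6, 224.9], 511, [614, 213, 26, 30]), ([357.5, 332.5], 350, [340, 320, 35, 28])]
```

View pics/boxc.png

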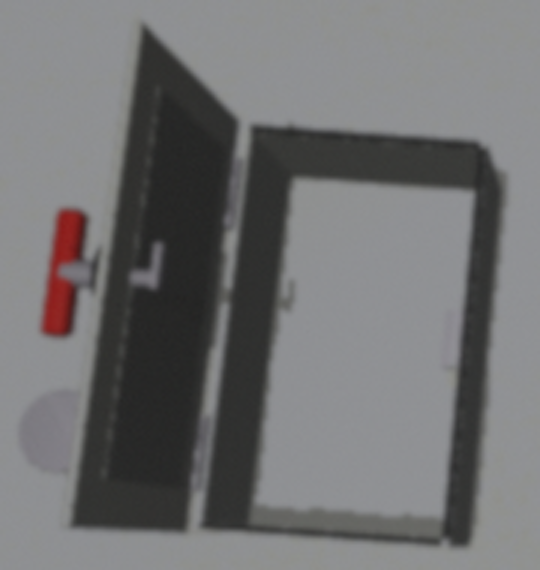

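View pics/rackc.png

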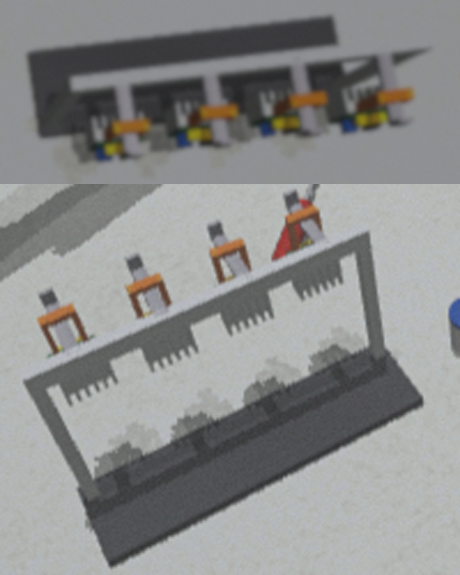

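The box crop shows outer rim corners at crop px (248,127), (482,145), (445,543) and (200,527), with the handle at (62,272) on the outer side of the leaning door. The rack crop shows all four bails hanging with hooks through them, lips towards -x.

```bash
python3 - <<'E'
from h import *
t=snap("top");s=snap("scene")
C=np.array([plane(t,100+u/3,130+v/3,.122) for u,v in((248,127),(482,145),(445,543),(200,527))])[:,:2]
print("corners",C.round(4).tolist(),"sides",np.linalg.norm(C-np.roll(C,-1,0),axis=1).round(4),"c",C.mean(0).round(4))
ex=(C[0]+C[1]-C[2]-C[3]);ey=(C[0]+C[3]-C[1]-C[2]);print("yaw",np.degrees([np.arctan2(ex[1],ex[0]),np.arctan2(-ey[0],ey[1])]).round(2))
T=[(402.4,234.6),(440.2,228.1),(479.5,222.7),(515.9,221.5)];S=[(129.2,272),(167.5,258.2),(203.4,242.8),(235.9,227.7)]
B=[]
for a in range(4):
    # module order by y: top left = +y; scene right = +y
    p,e=two(t,T[a],s,S[3-a]);B.append(p);print("bail",p.round(4),e.round(4),"top-only z.196",plane(t,*T[a],.194).round(4))
B=np.array(B);d=B[0]-B[3];print("rack y dir",np.degrees(np.arctan2(d[1],d[0])).round(1),np.linalg.norm(np.diff(B,axis=0),axis=1).round(4))
print("can",plane(t,324.2,221.7,.048),plane(s,309.4,270.5,.048),"toroid",plane(t,315.1,142.8,.036),"spool",plane(t,118,273.5,.048))
def poly(u,v):return 345+u/2.3,180+v/2.3
for n,u,v,z in(("crossbar end+y",72,84,.19),("crossbar end -y",395,57,.19),("base corner",28,52,.01),("base corner -y",335,16,.01)):print(n,plane(t,*poly(u,v),z).round(4))
# handle
print("handle",plane(t,120.6,220.6,.27))
# driver red
print("driver",plane(t,378.8,323.8,.015))
c=t["image"][195:260,370:535,::-1];cv2.imwrite("pics/rack2.png",cv2.resize(c,None,fx=4.8,fy=4.8,interpolation=cv2.INTER_CUBIC))
E
```

```text
corners [[0.6941, 0.2716], [0.6793, 0.1079], [0.4045, 0.1311], [0.4176, 0.2935]] sides [0.1643 0.2757 0.1629 0.2773] c [0.5489 0.201 ]
yaw [-4.67 -4.89]
bail [ 0.543  -0.1686  0.1938] 0.0014 top-only z.196 [ 0.5428 -0.1692  0.194 ]
bail [ 0.5547 -0.2422  0.1931] 0.0008 top-only z.196 [ 0.5544 -0.2424  0.194 ]
bail [ 0.5643 -0.3181  0.1937] 0.0018 top-only z.196 [ 0.564  -0.3189  0.194 ]
bail [ 0.5658 -0.391   0.1922] 0.0008 top-only z.196 [ 0.5655 -0.3896  0.194 ]
rack y dir 95.8 [0.0746 0.0765 0.0729]
can [ 0.59981289 -0.02726344  0.048     ] [ 0.6058206  -0.03008574  0.048     ] toroid [ 0.79154338 -0.01020278  0.036     ] spool [0.49008199 0.42477073 0.048     ]
crossbar end+y [ 0.5794 -0.1215  0.19  ]
crossbar end -y [ 0.5995 -0.3965  0.19  ]
base corner [ 0.6526 -0.1076  0.01  ]
base corner -y [ 0.6873 -0.4278  0.01  ]
handle [0.56014847 0.33205351 0.27      ]
driver [ 0.37220862 -0.14619039  0.015     ]
```

View pics/rack2.png

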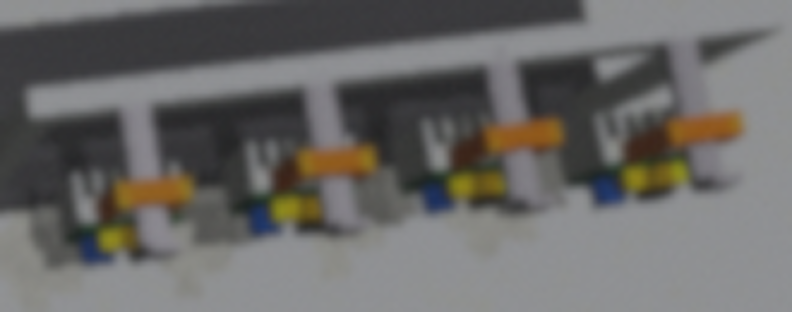

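The bails triangulate to z≈0.193 (0.193 expected) at 75 mm spacing. The box is centred at about (0.549, 0.201) with yaw −4.8°, and the canister is at about (0.601, −0.028). I'll take the canister first.

```bash
python3 -c "
from h import *
go([.237,-.578,.32]);go([.601,-.028,.30],-4.8);go([.601,-.028,.30],85)"
```

```text
shift [ 0.02 -0.01 -8.16] turn [0 0 0] | tcp [ 0.2368 -0.5782  0.2384] yaw_y -67.7 q7 -0.22 clk 0.3 F [ 0.5 -0.2  0.1] op 1.00 ff 0.0
shift [ 54.56 -37.11  -6.14] turn [ -0.   -0.  -62.9] | tcp [ 0.2368 -0.5782  0.2384] yaw_y -67.7 q7 -0.22 clk 0.3 F [ 0.5 -0.2  0.1] op 1.00 ff 0.0
shift [ 54.56 -37.11  -6.14] turn [-0.   0.  27.3] | tcp [ 0.2368 -0.5782  0.2384] yaw_y -67.7 q7 -0.22 clk 0.3 F [ 0.5 -0.2  0.1] op 1.00 ff 0.0
```

Emit:
carry_out([
  [[0,0,-5],[0,0,0],0],
  [[0,0,-8],[0,0,0],0],
  [[4,-3,-8],[0,0,-8],0],
  [[8,-6,-8],[0,0,-16],0],
  [[12,-8.5,-8],[0,0,-24],0],
  [[16,-11,-8],[0,0,-32],0],
  [[20,-14,-8],[0,0,-40],0],
  [[24,-16.5,-8],[0,0,-48],0],
  [[28,-19,-8],[0,0,-56],0],
  [[32,-22,-8],[0,0,-62.9],0],
  [[36,-24.5,-8],[0,0,-62.9],0],
  [[40,-27,-8],[0,0,-62.9],0],
])

```text
clock: 1.5
tool_pos: [0.5054, -0.1753, 0.3188]
eef_rot: [0.736, 0.677, -0.0, 0.0]
contact_force: [0.4, -0.5, -0.3]
opening: 0.999
finger_force: 0.0
```

```bash
python3 -c "
from h import *
go([.601,-.028,.15],-4.8)
t=snap('top');print(blobs(t['image'],(100,120,60),(125,255,255),40))"
```

```text
shift [15.49  8.28 16.88] turn [ 0.  0. -0.] | tcp [ 0.5054 -0.1753  0.3188] yaw_y -4.8 q7 -0.15 clk 1.5 F [ 0.4 -0.5 -0.3] op 1.00 ff 0.0
[([609.9, 159.6], 181, [602, 153, 16, 15]), ([627.6, 159.4], 195, [620, 152, 16, 16]), ([324.3, 221.7], 294, [315, 212, 19, 20])]
```

Emit:
carry_out([
  [[4,2,0],[0,0,0],0],
  [[8,4.2,0],[0,0,0],0],
  [[12,6.4,3],[0,0,0],0],
  [[15.5,8.3,7],[0,0,0],0],
  [[15.5,8.3,12],[0,0,0],0],
  [[15.5,8.3,16],[0,0,0],0],
  [[15.5,8.3,20],[0,0,0],0],
  [[15.5,8.3,23],[0,0,0],0],
  [[15.5,8.3,25],[0,0,0],0],
  [[15.5,8.3,25],[0,0,0],0],
])

```text
clock: 2.55
tool_pos: [0.5983, -0.0299, 0.0659]
eef_rot: [0.736, 0.677, -0.002, -0.002]
contact_force: [0.2, 0.8, 0.0]
opening: 1.002
finger_force: 0.0
```

```bash
python3 -c "
from h import *
go([.601,-.028,.024],-4.8)
t=snap('scene','can1');print(blobs(t['image'],(100,120,60),(125,255,255),40));print(pix(t,[.601,-.028,.048]))
cv2.imwrite('pics/can1c.png',cv2.resize(t['image'][170:350,210:450,::-1],None,fx=3,fy=3))"
```

```text
shift [0.21 0.28 4.19] turn [-0.3  0.1 -0. ] | tcp [ 0.5983 -0.0299  0.0659] yaw_y -4.8 q7 -0.59 clk 2.5 F [0.2 0.8 0. ] op 1.00 ff 0.0
[([28.7, 6.8], 489, [0, 0, 49, 20]), ([100.0, 5.0], 679, [70, 0, 68, 15]), ([455.4, 34.7], 4696, [387, 0, 141, 81]), ([141.1, 117.5], 977, [119, 102, 45, 33]), ([511.2, 111.7], 204, [501, 105, 20, 16]), ([634.4, 186.6], 142, [627, 177, 13, 19]), ([4.8, 271.0], 211, [0, 259, 15, 23]), ([2.9, 473.8], 69, [0, 468, 10, 12])]
(np.float64(309.30088853902396), np.float64(268.8363462378419))
```

View pics/can1c.png

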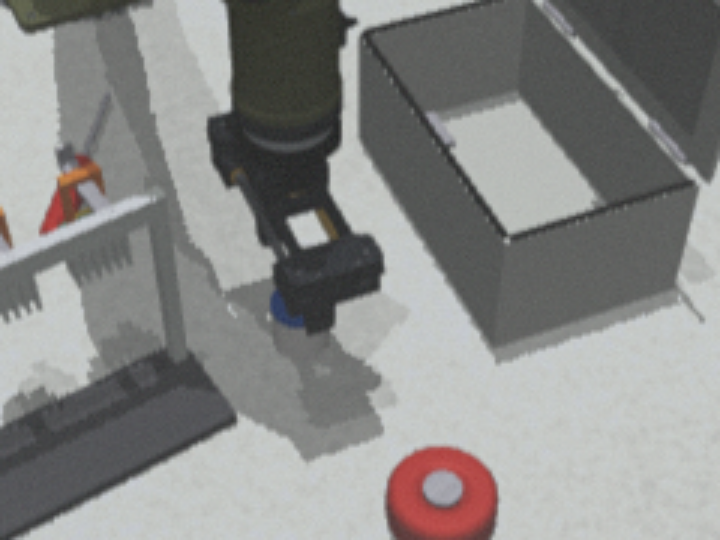

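The gripper straddles the canister (cap at crop 290,308). Its body is long along the closing line, as assumed.

Emit:
carry_out([
  [[0.2,0.3,2],[0,0,0],0],
  [[0.2,0.3,4],[0,0,0],0],
  [[0.2,0.3,4.2],[0,0,0],0],
  [[0.2,0.3,4.2],[0,0,0],0.8],
  [[0.2,0.3,4.2],[0,0,0],0.8],
  [[0.2,0.3,4.2],[0,0,0],0.8],
  [[0.2,0.3,4.2],[0,0,0],0.8],
  [[0.2,0.3,4.2],[0,0,0],0.8],
  [[0.2,0.3,4.2],[0,0,0],0.8],
  [[0.2,0.3,4.2],[0,0,0],0.8],
], newtons=20)

```text
clock: 3.6
tool_pos: [0.6035, -0.0277, 0.027]
eef_rot: [0.736, 0.677, -0.0, 0.0]
contact_force: [-2.0, 0.2, 4.1]
opening: 0.514
finger_force: 20.0
```

```bash
python3 -c "
from h import *
ey=np.array([.0837,.9965,0])
go(np.array([.549,.201,.20])-.02*ey,-4.8)"
```

```text
shift [ 20.33  -7.36 -17.3 ] turn [-0.  0. -0.] | tcp [ 0.6035 -0.0277  0.027 ] yaw_y -4.8 q7 -0.62 clk 3.6 F [-2.   0.2  4.1] op 0.51 ff 20.0
```

Emit:
carry_out([
  [[0,0,-3],[0,0,0],0.8],
  [[0,0,-7],[0,0,0],0.8],
  [[0,0,-11],[0,0,0],0.8],
  [[0,0,-15],[0,0,0],0.8],
  [[2,-0.7,-17.3],[0,0,0],0.8],
  [[6,-2.2,-17.3],[0,0,0],0.8],
  [[10,-3.7,-17.3],[0,0,0],0.8],
  [[14,-5.1,-17.3],[0,0,0],0.8],
  [[18,-6.6,-17.3],[0,0,0],0.8],
  [[20.3,-7.4,-17.3],[0,0,0],0.8],
  [[20.3,-7.4,-17.3],[0,0,0],0.8],
  [[20.3,-7.4,-17.3],[0,0,0],0.8],
])

```text
clock: 4.8
tool_pos: [0.5467, 0.1806, 0.1994]
eef_rot: [0.736, 0.677, -0.001, 0.0]
contact_force: [0.1, -0.6, -1.9]
opening: 0.515
finger_force: 20.0
```

```bash
python3 -c "
from h import *
ey=np.array([.0837,.9965,0])
go(np.array([.549,.201,.036])-.02*ey,-4.8)
t=snap('scene');cv2.imwrite('pics/can2c.png',cv2.resize(t['image'][80:290,260:500,::-1],None,fx=2.5,fy=2.5))"
```

```text
shift [ 0.07  0.06 16.34] turn [-0.   0.1  0. ] | tcp [0.5467 0.1806 0.1994] yaw_y -4.8 q7 -0.86 clk 4.8 F [ 0.1 -0.6 -1.9] op 0.52 ff 20.0
```

View pics/can2c.png

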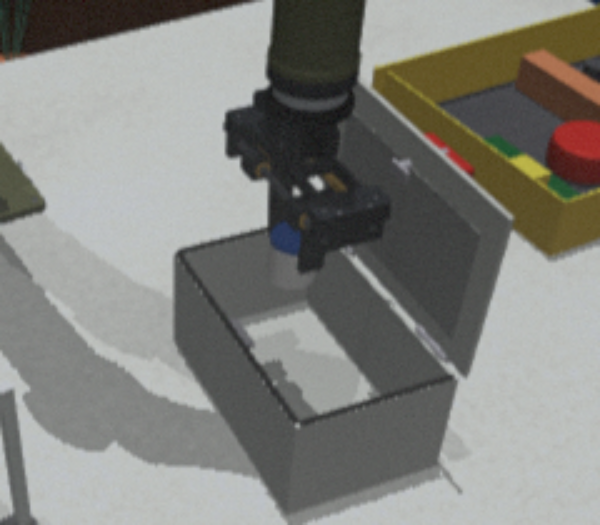

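The canister is held over the box with the body clear of the walls and door (gripper at 310,210 in the crop). I'll lower it.

Emit:
carry_out([
  [[0,0,3],[0,0,0],0.8],
  [[0,0,6],[0,0,0],0.8],
  [[0,0,9],[0,0,0],0.8],
  [[0,0,12],[0,0,0],0.8],
  [[0,0,14],[0,0,0],0.8],
  [[0,0,15.5],[0,0,0],0.8],
  [[0,0,16],[0,0,0],0.8],
  [[0,0,16.2],[0,0,0],0.8],
  [[0,0,16.2],[0,0,0],0.8],
])

```text
clock: 5.75
tool_pos: [0.5476, 0.1807, 0.0383]
eef_rot: [0.736, 0.677, 0.001, 0.0]
contact_force: [-0.3, 0.4, -1.5]
opening: 0.515
finger_force: 20.0
```

Emit:
carry_out([
  [[0,0,0],[0,0,0],0.3],
  [[0,0,0],[0,0,0],0.3],
  [[0,0,0],[0,0,0],0.3],
  [[0,0,-2],[0,0,0],0.3],
  [[0,0,-5],[0,0,0],0.3],
  [[0,0,-9],[0,0,0],0.3],
  [[0,0,-14],[0,0,0],0.3],
  [[0,0,-19],[0,0,0],0.3],
  [[0,0,-24],[0,0,0],0.3],
  [[0,0,-26],[0,0,0],0.3],
])

```text
clock: 6.75
tool_pos: [0.5486, 0.1821, 0.3033]
eef_rot: [0.736, 0.677, 0.004, 0.001]
contact_force: [1.2, 0.3, 0.3]
opening: 0.705
finger_force: 0.0
```

```bash
python3 -c "
from h import *
a=np.radians(5.5)
go([.543,-.1686,.28],95.5);go([.543,-.1686,.28]);t=snap('scene');print(blobs(t['image'],(100,120,60),(125,255,255),40)[-4:])"
```

```text
shift [-35.01   2.37   2.2 ] turn [ 0.2 -0.5 79.7] | tcp [0.5486 0.1821 0.3033] yaw_y -4.8 q7 -0.79 clk 6.8 F [1.2 0.3 0.3] op 0.70 ff 0.0
shift [-35.01   2.37   2.2 ] turn [0 0 0] | tcp [0.5486 0.1821 0.3033] yaw_y -4.8 q7 -0.79 clk 6.8 F [1.2 0.3 0.3] op 0.70 ff 0.0
[([511.2, 111.6], 201, [501, 105, 20, 16]), ([634.5, 186.5], 139, [628, 177, 12, 19]), ([373.0, 227.0], 138, [365, 222, 17, 11]), ([4.3, 271.0], 188, [0, 259, 14, 22])]
```

Emit:
carry_out([
  [[-3,0,0],[0,0,8],0.35],
  [[-7,0.5,0],[0,0,16],0.35],
  [[-11,0.8,0],[0,0,24],0.35],
  [[-15,1,0],[0,0,32],0.35],
  [[-19,1.3,0],[0,0,40],0.35],
  [[-23,1.6,0],[0,0,48],0.35],
  [[-27,1.9,0],[0,0,56],0.35],
  [[-31,2.1,0],[0,0,64],0.35],
  [[-35,2.4,0],[0,0,72],0.35],
  [[-35,2.4,0],[0,0,79.7],0.35],
  [[-35,2.4,0],[0,0,79.7],0.35],
  [[-35,2.4,0],[0,0,79.7],0.35],
])

```text
clock: 8.0
tool_pos: [0.5414, -0.1686, 0.2975]
eef_rot: [0.999, 0.05, -0.0, -0.0]
contact_force: [-0.2, 0.1, -0.6]
opening: 0.652
finger_force: 0.0
```

```bash
python3 -c "
from h import *
go([.543,-.1686,.17],95.5);t=snap('top','m1');s=snap('scene');print(blobs(s['image'],(6,120,90),(16,255,255),8));print(pix(s,[.543,-.1686,.194]),pix(s,[.601-.052,.18,.056]))
cv2.imwrite('pics/m1c.png',np.hstack([cv2.resize(t['image'][170:290,340:480,::-1],None,fx=2.8,fy=2.8),cv2.resize(s['image'][190:310,130:270,::-1],None,fx=2.8,fy=2.8)]))"
```

```text
shift [ 0.17  0.02 12.75] turn [-0.   0.   0.3] | tcp [ 0.5414 -0.1686  0.2975] yaw_y -84.2 q7 -1.32 clk 8.0 F [-0.2  0.1 -0.6] op 0.65 ff 0.0
[([504.7, 121.3], 585, [469, 100, 73, 44]), ([254.1, 103.5], 17, [252, 102, 6, 4]), ([440.7, 139.6], 23, [430, 132, 20, 17]), ([614.1, 187.6], 545, [585, 170, 55, 39]), ([236.3, 228.1], 50, [230, 224, 13, 9]), ([203.2, 242.9], 46, [197, 240, 14, 7]), ([167.2, 258.1], 54, [160, 254, 15, 9]), ([128.9, 271.9], 55, [122, 268, 15, 9])]
(np.float64(235.52256065167074), np.float64(227.6266658960143)) (np.float64(372.9568952163694), np.float64(225.45758551764726))
```

View pics/m1c.png

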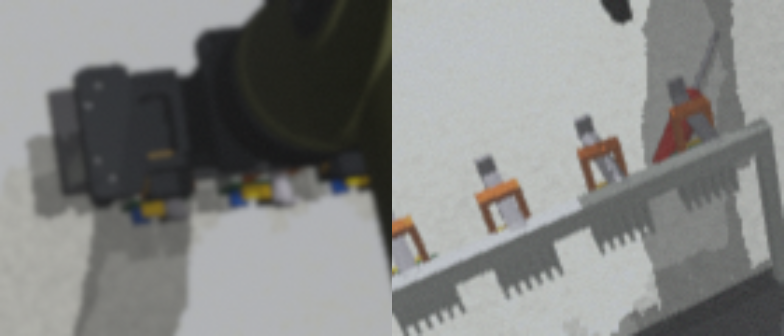

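The gripper is above module 1, centred on its bail (right view, bail at 690,112), and the canister stands where I put it. I'll descend and grip.

Emit:
carry_out([
  [[0.2,0,3],[0,0,0],0.35],
  [[0.2,0,6],[0,0,0],0.35],
  [[0.2,0,9],[0,0,0],0.35],
  [[0.2,0,11],[0,0,0],0.35],
  [[0.2,0,12.5],[0,0,0],0.35],
  [[0.2,0,12.7],[0,0,0],0.35],
  [[0.2,0,12.7],[0,0,0],0.9],
  [[0.2,0,12.7],[0,0,0],0.9],
  [[0.2,0,12.7],[0,0,0],0.9],
  [[0.2,0,12.7],[0,0,0],0.9],
  [[0.2,0,12.7],[0,0,0],0.9],
  [[0.2,0,12.7],[0,0,0],0.9],
], newtons=25)

```text
clock: 9.3
tool_pos: [0.544, -0.1695, 0.1716]
eef_rot: [0.999, 0.048, 0.001, 0.0]
contact_force: [-0.5, 1.3, 7.0]
opening: 0.332
finger_force: 25.0
```

Emit:
carry_out([
  [[0,0,-1],[0,0,0],0.9],
  [[0,0,-2],[0,0,0],0.9],
  [[0,0,-2.4],[0,0,0],0.9],
  [[0,0,-2.4],[0,0,0],0.9],
])

```text
clock: 9.7
tool_pos: [0.5439, -0.1701, 0.1956]
eef_rot: [0.999, 0.048, 0.001, 0.0]
contact_force: [-0.5, -0.8, -2.3]
opening: 0.337
finger_force: 25.0
```

Emit:
carry_out([
  [[-3,0,0],[0,0,0],0.9],
  [[-6,0,0],[0,0,0],0.9],
  [[-9,0,0],[0,0,0],0.9],
  [[-10,0,-1],[0,0,0],0.9],
  [[-10,0,-4],[0,0,0],0.9],
  [[-10,0,-8],[0,0,0],0.9],
  [[-10,0,-10],[0,0,0],0.9],
  [[-8,-3,-10],[0,0,0],0.9],
  [[-6,-6,-10],[0,0,2],0.9],
  [[-4,-9,-10],[0,0,4],0.9],
  [[-2,-12,-10],[0,0,6],0.9],
  [[0,-15,-10],[0,0,8],0.9],
])

```text
clock: 10.9
tool_pos: [0.5302, -0.0188, 0.2952]
eef_rot: [1.0, -0.023, 0.0, -0.0]
contact_force: [0.2, 0.4, -2.3]
opening: 0.336
finger_force: 25.0
```

Emit:
carry_out([
  [[3,-3,0],[0,0,0],0.9],
  [[6,-6,0],[0,0,0],0.9],
  [[9,-10,0],[0,0,0],0.9],
  [[11,-14,0],[0,0,0],0.9],
  [[11,-16,0],[0,0,0],0.9],
  [[11,-17,0],[0,0,0],0.9],
])

```text
clock: 11.5
tool_pos: [0.6464, 0.1486, 0.2942]
eef_rot: [1.0, -0.02, -0.0, -0.001]
contact_force: [-0.7, -0.1, -3.0]
opening: 0.338
finger_force: 25.0
```

```bash
python3 -c "
from h import *
go([.6466,.1677,.0745],85.2);t=snap('top','m2');s=snap('scene')
cv2.imwrite('pics/m2c.png',np.hstack([cv2.resize(t['image'][130:320,120:320,::-1],None,fx=2,fy=2),cv2.resize(s['image'][80:270,300:500,::-1],None,fx=2,fy=2)]))"
```

```text
shift [-0.04 -1.86 21.98] turn [-0.1  0.   2.5] | tcp [0.6464 0.1486 0.2942] yaw_y -92.3 q7 -1.95 clk 11.5 F [-0.7 -0.1 -3. ] op 0.34 ff 25.0
```

View pics/m2c.png

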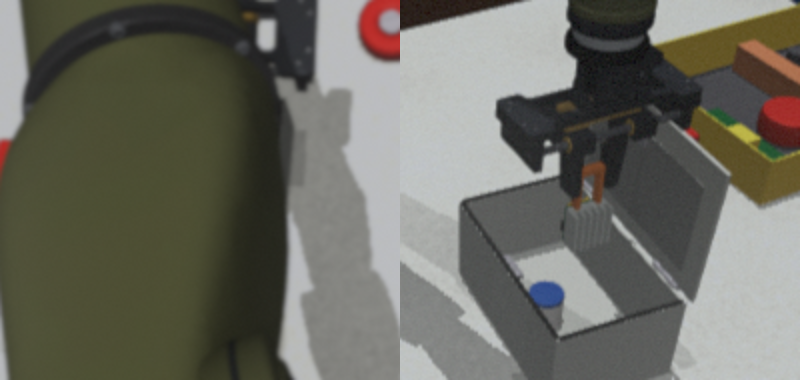

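Module 1 hangs upright over the +x end of the box, and the canister stands in the middle. I'll lower it, keeping y about 30 mm off-centre away from the door.

Emit:
carry_out([
  [[0,-1.4,2],[0,0,2.5],0.9],
  [[0,-1.4,6],[0,0,2.5],0.9],
  [[0,-1.4,10],[0,0,2.5],0.9],
  [[0,-1.4,13],[0,0,2.5],0.9],
  [[0,-1.4,16],[0,0,2.5],0.9],
  [[0,-1.4,18],[0,0,2.5],0.9],
  [[0,-1.4,20],[0,0,2.5],0.9],
  [[0,-1.4,21.3],[0,0,2.5],0.9],
  [[0,-1.4,21.9],[0,0,2.5],0.9],
  [[0,-1.4,22],[0,0,2.5],0.9],
  [[0,-1.4,22],[0,0,2.5],0.9],
])

```text
clock: 12.7
tool_pos: [0.6478, 0.1583, 0.0755]
eef_rot: [0.999, -0.044, 0.001, -0.0]
contact_force: [-0.8, 0.8, -3.6]
opening: 0.336
finger_force: 25.0
```

Emit:
carry_out([
  [[0,0,0],[0,0,0],0.5],
  [[0,0,0],[0,0,0],0.5],
  [[0,0,0],[0,0,0],0.5],
  [[0,0,-2],[0,0,0],0.5],
  [[0,0,-5],[0,0,0],0.5],
  [[0,0,-9],[0,0,0],0.5],
  [[0,0,-14],[0,0,0],0.5],
  [[0,0,-19],[0,0,0],0.5],
  [[0,0,-22],[0,0,0],0.4],
  [[0,0,-22],[0,0,0],0.35],
])

```text
clock: 13.7
tool_pos: [0.6501, 0.1594, 0.3011]
eef_rot: [0.999, -0.044, 0.006, -0.002]
contact_force: [0.6, -0.1, -0.1]
opening: 0.639
finger_force: 0.0
```

```bash
python3 -c "
from h import *
go([.5547,-.2422,.295],95.5);s=snap('scene')
cv2.imwrite('pics/m3c.png',cv2.resize(s['image'][80:290,280:480,::-1],None,fx=2.5,fy=2.5))"
```

```text
shift [-5.98 40.84  0.36] turn [ -0.2  -0.7 -10.5] | tcp [0.6501 0.1594 0.3011] yaw_y -95.0 q7 -2.00 clk 13.7 F [ 0.6 -0.1 -0.1] op 0.64 ff 0.0
```

View pics/m3c.png

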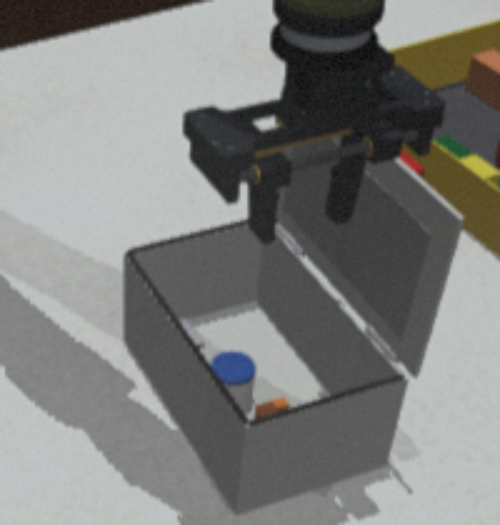

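The module's bail stands behind the +x wall (270,408). Next is module 2.

Emit:
carry_out([
  [[-0.6,4,0],[0,0,-1],0.35],
  [[-1.2,8,0],[0,0,-2],0.35],
  [[-1.8,12,0],[0,0,-3],0.35],
  [[-2.4,16,0],[0,0,-4],0.35],
  [[-3,20,0],[0,0,-5],0.35],
  [[-3.6,24,0],[0,0,-6],0.35],
  [[-4.2,28,0],[0,0,-7],0.35],
  [[-4.8,32,0],[0,0,-8],0.35],
  [[-5.4,36,0],[0,0,-9],0.35],
  [[-6,40,0],[0,0,-10.5],0.35],
  [[-6,40.8,0],[0,0,-10.5],0.35],
  [[-6,40.8,0],[0,0,-10.5],0.35],
])

```text
clock: 14.95
tool_pos: [0.5503, -0.2443, 0.2933]
eef_rot: [0.999, 0.046, -0.001, -0.0]
contact_force: [0.1, -0.2, 0.0]
opening: 0.648
finger_force: 0.0
```

```bash
python3 -c "
from h import *
go([.5547,-.2422,.17],95.5)"
```

```text
shift [ 0.49 -0.16 12.33] turn [-0.   0.1 -0.3] | tcp [ 0.5503 -0.2443  0.2933] yaw_y -84.8 q7 -1.22 clk 14.9 F [ 0.1 -0.2  0. ] op 0.65 ff 0.0
```

Emit:
carry_out([
  [[0.4,-0.1,3],[0,0,0],0.35],
  [[0.4,-0.1,6],[0,0,0],0.35],
  [[0.4,-0.1,9],[0,0,0],0.35],
  [[0.4,-0.1,11],[0,0,0],0.35],
  [[0.4,-0.1,12.2],[0,0,0],0.35],
  [[0.4,-0.1,12.3],[0,0,0],0.35],
  [[0.4,-0.1,12.3],[0,0,0],0.9],
  [[0.4,-0.1,12.3],[0,0,0],0.9],
  [[0.4,-0.1,12.3],[0,0,0],0.9],
  [[0.4,-0.1,12.3],[0,0,0],0.9],
  [[0.4,-0.1,12.3],[0,0,0],0.9],
  [[0.4,-0.1,12.3],[0,0,0],0.9],
])

```text
clock: 16.15
tool_pos: [0.556, -0.2414, 0.1726]
eef_rot: [0.999, 0.048, 0.001, 0.0]
contact_force: [-1.1, 0.2, 5.5]
opening: 0.341
finger_force: 24.9
```

Emit:
carry_out([
  [[0,0,-1],[0,0,0],0.9],
  [[0,0,-2],[0,0,0],0.9],
  [[0,0,-2.4],[0,0,0],0.9],
  [[0,0,-2.4],[0,0,0],0.9],
])

```text
clock: 16.55
tool_pos: [0.5559, -0.2415, 0.1966]
eef_rot: [0.999, 0.048, 0.001, 0.0]
contact_force: [0.5, -0.4, -2.7]
opening: 0.334
finger_force: 24.9
```

Emit:
carry_out([
  [[-3,0,0],[0,0,0],0.9],
  [[-6,0,0],[0,0,0],0.9],
  [[-9,0,0],[0,0,0],0.9],
  [[-10,0,-1],[0,0,0],0.9],
  [[-10,0,-4],[0,0,0],0.9],
  [[-10,0,-8],[0,0,0],0.9],
  [[-10,0,-10],[0,0,0],0.9],
  [[-9,-3,-10],[0,0,0],0.9],
  [[-7,-7,-10],[0,0,2],0.9],
  [[-5,-11,-10],[0,0,4],0.9],
  [[-3,-15,-10],[0,0,6],0.9],
  [[-1,-19,-10],[0,0,8],0.9],
])

```text
clock: 17.75
tool_pos: [0.5284, -0.051, 0.2963]
eef_rot: [1.0, -0.023, 0.001, -0.0]
contact_force: [0.6, 0.5, -2.3]
opening: 0.334
finger_force: 24.9
```

```bash
python3 -c "
from h import *
go([.599,.167,.30],85.2)"
```

```text
shift [  6.07 -22.09  -0.36] turn [-0.  -0.1  2.2] | tcp [ 0.5284 -0.051   0.2963] yaw_y -92.6 q7 -1.68 clk 17.8 F [ 0.6  0.5 -2.3] op 0.33 ff 24.9
```

Emit:
carry_out([
  [[1,-4,0],[0,0,1],0.9],
  [[2.2,-8,0],[0,0,2.2],0.9],
  [[3.3,-12,0],[0,0,2.2],0.9],
  [[4.4,-16,0],[0,0,2.2],0.9],
  [[5.5,-20,0],[0,0,2.2],0.9],
  [[6.1,-22,0],[0,0,2.2],0.9],
  [[6.1,-22.1,0],[0,0,2.2],0.9],
  [[6.1,-22.1,0],[0,0,2.2],0.9],
])

```text
clock: 18.55
tool_pos: [0.598, 0.1652, 0.2956]
eef_rot: [0.999, -0.041, -0.0, 0.0]
contact_force: [-0.1, -0.2, -2.4]
opening: 0.336
finger_force: 25.0
```

```bash
python3 -c "
from h import *
go([.599,.167,.0752],85.2)"
```

```text
shift [ 0.1  -0.2  22.04] turn [0.  0.  0.1] | tcp [0.598  0.1652 0.2956] yaw_y -94.7 q7 -2.06 clk 18.6 F [-0.1 -0.2 -2.4] op 0.34 ff 25.0
```

Emit:
carry_out([
  [[0.1,0,4],[0,0,0],0.9],
  [[0.1,0,8],[0,0,0],0.9],
  [[0.1,0,12],[0,0,0],0.9],
  [[0.1,0,15],[0,0,0],0.9],
  [[0.1,0,17],[0,0,0],0.9],
  [[0.1,0,19],[0,0,0],0.9],
  [[0.1,0,20.5],[0,0,0],0.9],
  [[0.1,0,21.6],[0,0,0],0.9],
  [[0.1,0,22],[0,0,0],0.9],
  [[0.1,0,22.1],[0,0,0],0.9],
  [[0.1,0,22.1],[0,0,0],0.9],
])

```text
clock: 19.65
tool_pos: [0.5996, 0.165, 0.0754]
eef_rot: [0.999, -0.041, 0.001, -0.0]
contact_force: [0.6, 0.4, -2.7]
opening: 0.336
finger_force: 25.0
```

Emit:
carry_out([
  [[0,0,0],[0,0,0],0.5],
  [[0,0,0],[0,0,0],0.5],
  [[0,0,0],[0,0,0],0.5],
  [[0,0,-2],[0,0,0],0.5],
  [[0,0,-5],[0,0,0],0.5],
  [[0,0,-9],[0,0,0],0.5],
  [[0,0,-14],[0,0,0],0.5],
  [[0,0,-19],[0,0,0],0.5],
  [[0,0,-22],[0,0,0],0.4],
  [[0,0,-22],[0,0,0],0.35],
])

```text
clock: 20.65
tool_pos: [0.6019, 0.1659, 0.3005]
eef_rot: [0.999, -0.041, 0.005, -0.002]
contact_force: [0.3, -0.6, -0.1]
opening: 0.639
finger_force: 0.0
```

```bash
python3 -c "
from h import *
go([.5643,-.3181,.295],95.5);s=snap('scene');print(blobs(s['image'],(6,120,90),(16,255,255),8),pix(s,[.648,.158,.095]),pix(s,[.599,.166,.095]))"
```

```text
shift [ 0.25 48.55  0.33] turn [ -0.2  -0.6 -10.2] | tcp [0.6019 0.1659 0.3005] yaw_y -94.7 q7 -2.06 clk 20.6 F [ 0.3 -0.6 -0.1] op 0.64 ff 0.0
[([504.5, 121.1], 587, [469, 100, 73, 44]), ([253.9, 103.8], 16, [252, 102, 6, 4]), ([435.5, 135.0], 8, [432, 133, 8, 6]), ([445.4, 143.4], 10, [441, 140, 9, 8]), ([614.0, 187.5], 544, [585, 170, 55, 39]), ([379.8, 230.7], 61, [374, 226, 12, 15]), ([388.3, 242.2], 45, [383, 239, 12, 7]), ([167.2, 258.2], 53, [160, 254, 15, 9]), ([128.7, 272.0], 54, [122, 268, 15, 9])] (np.float64(388.41613006633656), np.float64(241.47968570683275)) (np.float64(380.08608027862437), np.float64(227.83636066058278))
```

Both bails appear where predicted, so both modules stand. Next is module 3.

Emit:
carry_out([
  [[0,4.5,0],[0,0,-1],0.35],
  [[0,9,0],[0,0,-2],0.35],
  [[0,13.5,0],[0,0,-3],0.35],
  [[0,18,0],[0,0,-4],0.35],
  [[0,22.5,0],[0,0,-5],0.35],
  [[0,27,0],[0,0,-6],0.35],
  [[0,31.5,0],[0,0,-7],0.35],
  [[0,36,0],[0,0,-8],0.35],
  [[0.1,40.5,0],[0,0,-9],0.35],
  [[0.2,45,0],[0,0,-10.2],0.35],
  [[0.3,48.5,0],[0,0,-10.2],0.35],
  [[0.3,48.5,0],[0,0,-10.2],0.35],
])

```text
clock: 21.9
tool_pos: [0.5587, -0.326, 0.2924]
eef_rot: [0.999, 0.043, -0.002, 0.002]
contact_force: [-0.9, -0.5, -0.4]
opening: 0.649
finger_force: 0.0
```

```bash
python3 -c "
from h import *
go([.5643,-.3181,.17],95.5)"
```

```text
shift [ 0.69 -0.77 12.23] turn [ 0.2  0.3 -0.6] | tcp [ 0.5587 -0.326   0.2924] yaw_y -85.1 q7 -1.13 clk 21.9 F [-0.9 -0.5 -0.4] op 0.65 ff 0.0
```

Emit:
carry_out([
  [[0.5,-0.5,3],[0,0,0],0.35],
  [[0.5,-0.5,6],[0,0,0],0.35],
  [[0.5,-0.5,9],[0,0,0],0.35],
  [[0.5,-0.5,10],[0,0,0],0.35],
  [[0.5,-0.5,10],[0,0,0],0.35],
])

```text
clock: 22.4
tool_pos: [0.5654, -0.3118, 0.1925]
eef_rot: [0.999, 0.048, -0.002, -0.001]
contact_force: [-0.7, -0.1, 0.1]
opening: 0.65
finger_force: 0.0
```

```bash
python3 -c "
from h import *
go([.5643,-.3181,.17],95.5)"
```

```text
shift [-0.16  0.63  2.25] turn [-0.2  0.2  0. ] | tcp [ 0.5654 -0.3118  0.1925] yaw_y -84.5 q7 -1.16 clk 22.4 F [-0.7 -0.1  0.1] op 0.65 ff 0.0
```

Emit:
carry_out([
  [[-0.1,0.6,0],[0,0,0],0.35],
  [[-0.1,0.6,1.2],[0,0,0],0.35],
  [[-0.1,0.6,2.2],[0,0,0],0.35],
  [[-0.1,0.6,2.2],[0,0,0],0.35],
  [[-0.1,0.6,2.2],[0,0,0],0.9],
  [[-0.1,0.6,2.2],[0,0,0],0.9],
  [[-0.1,0.6,2.2],[0,0,0],0.9],
  [[-0.1,0.6,2.2],[0,0,0],0.9],
  [[-0.1,0.6,2.2],[0,0,0],0.9],
  [[-0.1,0.6,2.2],[0,0,0],0.9],
])

```text
clock: 23.4
tool_pos: [0.5665, -0.3189, 0.1731]
eef_rot: [0.999, 0.048, 0.0, -0.0]
contact_force: [-0.4, 0.9, 2.6]
opening: 0.337
finger_force: 25.0
```

Emit:
carry_out([
  [[0,0,-1],[0,0,0],0.9],
  [[0,0,-2],[0,0,0],0.9],
  [[0,0,-2.4],[0,0,0],0.9],
  [[0,0,-2.4],[0,0,0],0.9],
])

```text
clock: 23.8
tool_pos: [0.5667, -0.3191, 0.1977]
eef_rot: [0.999, 0.048, 0.001, 0.0]
contact_force: [-0.4, 1.8, -1.4]
opening: 0.337
finger_force: 25.0
```

Emit:
carry_out([
  [[-3,0,0],[0,0,0],0.9],
  [[-6,0,0],[0,0,0],0.9],
  [[-9,0,0],[0,0,0],0.9],
  [[-10,0,-1],[0,0,0],0.9],
  [[-10,0,-4],[0,0,0],0.9],
  [[-10,0,-8],[0,0,0],0.9],
  [[-10,0,-10],[0,0,0],0.9],
  [[-9.5,-3,-10],[0,0,0],0.9],
  [[-9,-7,-10],[0,0,2],0.9],
  [[-8,-11,-10],[0,0,4],0.9],
  [[-7,-15,-10],[0,0,6],0.9],
  [[-6,-20,-10],[0,0,8],0.9],
])

```text
clock: 25.0
tool_pos: [0.4886, -0.1265, 0.2976]
eef_rot: [1.0, -0.024, 0.002, 0.001]
contact_force: [1.0, 0.5, -2.6]
opening: 0.338
finger_force: 25.0
```

```bash
python3 -c "
from h import *
go([.495,.175,.30],85.2)"
```

```text
shift [ -0.8  -30.15  -0.28] turn [ 0.1 -0.2  2.1] | tcp [ 0.4886 -0.1265  0.2976] yaw_y -92.7 q7 -1.55 clk 25.0 F [ 1.   0.5 -2.6] op 0.34 ff 25.0
```

Emit:
carry_out([
  [[-0.1,-4,0],[0,0,1],0.9],
  [[-0.2,-8,0],[0,0,2],0.9],
  [[-0.3,-12,0],[0,0,2],0.9],
  [[-0.4,-16,0],[0,0,2],0.9],
  [[-0.5,-20,0],[0,0,2],0.9],
  [[-0.6,-24,0],[0,0,2],0.9],
  [[-0.7,-28,0],[0,0,2],0.9],
  [[-0.8,-30,0],[0,0,2],0.9],
  [[-0.8,-30,0],[0,0,2],0.9],
  [[-0.8,-30,0],[0,0,2],0.9],
  [[-0.8,-30,0],[0,0,2],0.9],
])

```text
clock: 26.1
tool_pos: [0.493, 0.1714, 0.2969]
eef_rot: [0.999, -0.041, 0.0, 0.001]
contact_force: [0.5, -0.6, -1.7]
opening: 0.334
finger_force: 25.0
```

```bash
python3 -c "
from h import *
go([.495,.175,.0765],85.2)"
```

```text
shift [ 0.16 -0.4  22.04] turn [ 0.1 -0.   0.1] | tcp [0.493  0.1714 0.2969] yaw_y -94.7 q7 -2.17 clk 26.1 F [ 0.5 -0.6 -1.7] op 0.33 ff 25.0
```

Emit:
carry_out([
  [[0.1,-0.2,4],[0,0,0],0.9],
  [[0.1,-0.2,8],[0,0,0],0.9],
  [[0.1,-0.2,12],[0,0,0],0.9],
  [[0.1,-0.2,15],[0,0,0],0.9],
  [[0.1,-0.2,17],[0,0,0],0.9],
  [[0.1,-0.2,19],[0,0,0],0.9],
  [[0.1,-0.2,20.5],[0,0,0],0.9],
  [[0.1,-0.2,21.6],[0,0,0],0.9],
  [[0.1,-0.2,22],[0,0,0],0.9],
  [[0.1,-0.2,22.1],[0,0,0],0.9],
  [[0.1,-0.2,22.1],[0,0,0],0.9],
])

```text
clock: 27.2
tool_pos: [0.4942, 0.1749, 0.0762]
eef_rot: [0.999, -0.04, 0.001, -0.0]
contact_force: [0.3, 0.1, -2.6]
opening: 0.34
finger_force: 25.0
```

Emit:
carry_out([
  [[0,0,0],[0,0,0],0.5],
  [[0,0,0],[0,0,0],0.5],
  [[0,0,0],[0,0,0],0.5],
  [[0,0,-2],[0,0,0],0.5],
  [[0,0,-5],[0,0,0],0.5],
  [[0,0,-9],[0,0,0],0.5],
  [[0,0,-14],[0,0,0],0.5],
  [[0,0,-19],[0,0,0],0.5],
  [[0,0,-22],[0,0,0],0.4],
  [[0,0,-22],[0,0,0],0.35],
])

```text
clock: 28.2
tool_pos: [0.4961, 0.1762, 0.3005]
eef_rot: [0.999, -0.04, 0.005, -0.002]
contact_force: [0.7, 0.0, -1.3]
opening: 0.643
finger_force: 0.0
```

```bash
python3 -c "
from h import *
go([.5655,-.3903,.295],95.5);s=snap('scene');print(blobs(s['image'],(6,120,90),(16,255,255),8)[2:],pix(s,[.495,.173,.095]))"
```

```text
shift [11.4  55.92  0.39] turn [ -0.2  -0.5 -10. ] | tcp [0.4961 0.1762 0.3005] yaw_y -94.5 q7 -2.18 clk 28.2 F [ 0.7  0.  -1.3] op 0.64 ff 0.0
[([440.4, 139.2], 20, [431, 132, 19, 16]), ([614.0, 187.5], 543, [585, 170, 55, 39]), ([361.5, 203.6], 56, [356, 200, 11, 13]), ([379.7, 230.8], 67, [374, 226, 12, 15]), ([389.0, 242.1], 43, [383, 239, 12, 7]), ([128.9, 271.9], 55, [122, 268, 15, 9])] (np.float64(360.7107950703436), np.float64(202.67900855396255))
```

Emit:
carry_out([
  [[0.5,4.8,0],[0,0,-1],0.35],
  [[1.5,9.6,0],[0,0,-2],0.35],
  [[2.5,14.4,0],[0,0,-3],0.35],
  [[3.5,19,0],[0,0,-4],0.35],
  [[4.5,24,0],[0,0,-5],0.35],
  [[5.5,28.5,0],[0,0,-6],0.35],
  [[6.5,33,0],[0,0,-7],0.35],
  [[7.5,38,0],[0,0,-8],0.35],
  [[8.5,42.5,0],[0,0,-9],0.35],
  [[9.5,47,0],[0,0,-10],0.35],
  [[10.5,51.5,0],[0,0,-10],0.35],
  [[11.3,55.9,0],[0,0,-10],0.35],
])

```text
clock: 29.45
tool_pos: [0.5614, -0.3925, 0.2933]
eef_rot: [0.999, 0.048, -0.002, -0.001]
contact_force: [1.9, -1.0, 0.7]
opening: 0.65
finger_force: 0.0
```

Emit:
carry_out([
  [[0,0,0],[0,0,0],0.35],
  [[0,0,0],[0,0,0],0.35],
  [[0,0,2],[0,0,0],0.35],
  [[0,0,5],[0,0,0],0.35],
  [[0,0,7],[0,0,0],0.35],
  [[0,0,7],[0,0,0],0.35],
  [[0,0,7],[0,0,0],0.35],
])

```text
clock: 30.15
tool_pos: [0.5627, -0.3893, 0.2257]
eef_rot: [0.999, 0.049, -0.0, -0.001]
contact_force: [0.2, -0.5, 0.5]
opening: 0.65
finger_force: 0.0
```

```bash
python3 -c "
from h import *
go([.5655,-.3903,.17],95.5)"
```

```text
shift [0.28 0.14 5.57] turn [-0.1  0.   0.1] | tcp [ 0.5627 -0.3893  0.2257] yaw_y -84.4 q7 -1.06 clk 30.1 F [ 0.2 -0.5  0.5] op 0.65 ff 0.0
```

Emit:
carry_out([
  [[0.2,0.1,2],[0,0,0],0.35],
  [[0.2,0.1,4],[0,0,0],0.35],
  [[0.2,0.1,5.2],[0,0,0],0.35],
  [[0.2,0.1,5.5],[0,0,0],0.35],
  [[0.2,0.1,5.5],[0,0,0],0.35],
  [[0.2,0.1,5.5],[0,0,0],0.9],
  [[0.2,0.1,5.5],[0,0,0],0.9],
  [[0.2,0.1,5.5],[0,0,0],0.9],
  [[0.2,0.1,5.5],[0,0,0],0.9],
  [[0.2,0.1,5.5],[0,0,0],0.9],
  [[0.2,0.1,5.5],[0,0,0],0.9],
])

```text
clock: 31.25
tool_pos: [0.5646, -0.3918, 0.1712]
eef_rot: [0.999, 0.048, 0.0, 0.0]
contact_force: [-0.6, 0.1, 4.4]
opening: 0.332
finger_force: 24.9
```

Emit:
carry_out([
  [[0,0,-1],[0,0,0],0.9],
  [[0,0,-2],[0,0,0],0.9],
  [[0,0,-2.4],[0,0,0],0.9],
  [[0,0,-2.4],[0,0,0],0.9],
])

```text
clock: 31.65
tool_pos: [0.5648, -0.3924, 0.1958]
eef_rot: [0.999, 0.048, 0.001, 0.001]
contact_force: [0.7, 0.5, -1.7]
opening: 0.34
finger_force: 24.9
```

Emit:
carry_out([
  [[-3,0,0],[0,0,0],0.9],
  [[-6,0,0],[0,0,0],0.9],
  [[-9,0,0],[0,0,0],0.9],
  [[-10,0,-1],[0,0,0],0.9],
  [[-10,0,-4],[0,0,0],0.9],
  [[-10,0,-8],[0,0,0],0.9],
  [[-10,0,-10],[0,0,0],0.9],
  [[-9.8,-3,-10],[0,0,0],0.9],
  [[-9.6,-7,-10],[0,0,2],0.9],
  [[-9.3,-11,-10],[0,0,4],0.9],
  [[-9,-15,-10],[0,0,6],0.9],
  [[-8.7,-20,-10],[0,0,8],0.9],
])

```text
clock: 32.85
tool_pos: [0.4597, -0.2004, 0.2955]
eef_rot: [1.0, -0.023, 0.001, 0.0]
contact_force: [1.7, -0.3, -2.1]
opening: 0.336
finger_force: 24.9
```

```bash
python3 -c "
from h import *
go([.445,.1785,.30],85.2)"
```

```text
shift [ -3.24 -37.78  -0.49] turn [ 0.  -0.2  2.1] | tcp [ 0.4597 -0.2004  0.2955] yaw_y -92.7 q7 -1.42 clk 32.9 F [ 1.7 -0.3 -2.1] op 0.34 ff 24.9
```

Emit:
carry_out([
  [[-0.3,-4,0],[0,0,1],0.9],
  [[-0.7,-8,0],[0,0,2],0.9],
  [[-1,-12,0],[0,0,2],0.9],
  [[-1.3,-16,0],[0,0,2],0.9],
  [[-1.7,-20,0],[0,0,2],0.9],
  [[-2,-24,0],[0,0,2],0.9],
  [[-2.4,-28,0],[0,0,2],0.9],
  [[-2.8,-32,0],[0,0,2],0.9],
  [[-3.2,-36,0],[0,0,2],0.9],
  [[-3.2,-37.8,0],[0,0,2],0.9],
  [[-3.2,-37.8,0],[0,0,2],0.9],
  [[-3.2,-37.8,0],[0,0,2],0.9],
])

```text
clock: 34.05
tool_pos: [0.4435, 0.1779, 0.295]
eef_rot: [0.999, -0.039, 0.0, 0.0]
contact_force: [1.2, -1.0, -3.1]
opening: 0.334
finger_force: 24.9
```

```bash
python3 -c "
from h import *
go([.445,.1785,.0745],85.2)"
```

```text
shift [ 0.13 -0.08 22.05] turn [ 0.  -0.   0.3] | tcp [0.4435 0.1779 0.295 ] yaw_y -94.5 q7 -2.26 clk 34.0 F [ 1.2 -1.  -3.1] op 0.33 ff 24.9
```

Emit:
carry_out([
  [[0.1,0.1,4],[0,0,0],0.9],
  [[0.1,0.1,8],[0,0,0],0.9],
  [[0.1,0.1,12],[0,0,0],0.9],
  [[0.1,0.1,15],[0,0,0],0.9],
  [[0.1,0.1,17],[0,0,0],0.9],
  [[0.1,0.1,19],[0,0,0],0.9],
  [[0.1,0.1,20.5],[0,0,0],0.9],
  [[0.1,0.1,21.6],[0,0,0],0.9],
  [[0.1,0.1,22],[0,0,0],0.9],
  [[0.1,0.1,22.1],[0,0,0],0.9],
  [[0.1,0.1,22.1],[0,0,0],0.9],
])

```text
clock: 35.15
tool_pos: [0.4447, 0.1766, 0.0742]
eef_rot: [0.999, -0.04, 0.0, -0.0]
contact_force: [0.3, -0.5, -2.0]
opening: 0.337
finger_force: 24.9
```

Emit:
carry_out([
  [[0,0,0],[0,0,0],0.5],
  [[0,0,0],[0,0,0],0.5],
  [[0,0,0],[0,0,0],0.5],
  [[0,0,-2],[0,0,0],0.5],
  [[0,0,-5],[0,0,0],0.5],
  [[0,0,-9],[0,0,0],0.5],
  [[0,0,-14],[0,0,0],0.5],
  [[0,0,-19],[0,0,0],0.5],
  [[0,0,-22],[0,0,0],0.5],
  [[0,0,-22],[0,0,0],0.5],
])

```text
clock: 36.15
tool_pos: [0.4465, 0.1779, 0.2981]
eef_rot: [0.999, -0.04, 0.004, -0.002]
contact_force: [0.1, -0.4, -0.5]
opening: 0.502
finger_force: 0.0
```

```bash
python3 -c "
from h import *
t=snap('top');s=snap('scene')
c=np.array([.549,.201,0]);A=np.array([[.9965,-.0837,0],[.0837,.9965,0],[0,0,1]])
for th in (1.6,1.7,1.8,1.9):
  z=.122+.178*np.sin(th);print(th,[(A@(plane(t,u,v,z)-c)).round(4).tolist() for u,v in((146.7,137.3),(123.3,305.7))],'expect y',.085-.178*np.cos(th))
print([b[:2] for b in blobs(s['image'],(6,120,90),(16,255,255),8)[2:]],blobs(s['image'],(100,120,60),(125,255,255),30)[-4:])
for p in([.4447,.1766,.095],[.4942,.1749,.095],[.5996,.165,.095],[.6478,.158,.095],[.5476,.18,.056]):print(np.round(pix(s,p),1))
go([.471,.39,.36],-4.8)
cv2.imwrite('pics/d1.png',cv2.resize(s['image'][80:300,260:500,::-1],None,fx=2.5,fy=2.5))"
```

```text
1.6 [[0.1419, 0.0951, 0.2999], [-0.1423, 0.0942, 0.2999]] expect y 0.09019751496962941
1.7 [[0.1425, 0.0957, 0.2985], [-0.1423, 0.0948, 0.2985]] expect y 0.10793431998460339
1.8 [[0.1437, 0.097, 0.2953], [-0.1423, 0.0961, 0.2953]] expect y 0.1254419728553695
1.9 [[0.1456, 0.099, 0.2904], [-0.1424, 0.0981, 0.2904]] expect y 0.1425455429017036
[([440.4, 139.4], 22), ([614.1, 187.5], 544), ([356.9, 198.1], 97), ([379.3, 229.6], 54), ([388.8, 242.2], 38)] [([141.1, 117.5], 983, [119, 102, 45, 34]), ([511.2, 111.6], 202, [501, 105, 20, 16]), ([634.6, 186.6], 137, [628, 177, 12, 19]), ([4.2, 270.9], 187, [0, 258, 14, 23])]
[352.2 191.5]
[361.2 202.3]
[379.9 228.1]
[388.4 241.4]
[372.7 225.1]
shift [  1.   -21.49  -6.59] turn [  0.   -0.1 -89.7] | tcp [0.4441 0.1766 0.294 ] yaw_y -94.5 q7 -2.27 clk 36.2 F [-0.4 -0.3  0.2] op 0.50 ff 0.0
```

View pics/d1.png

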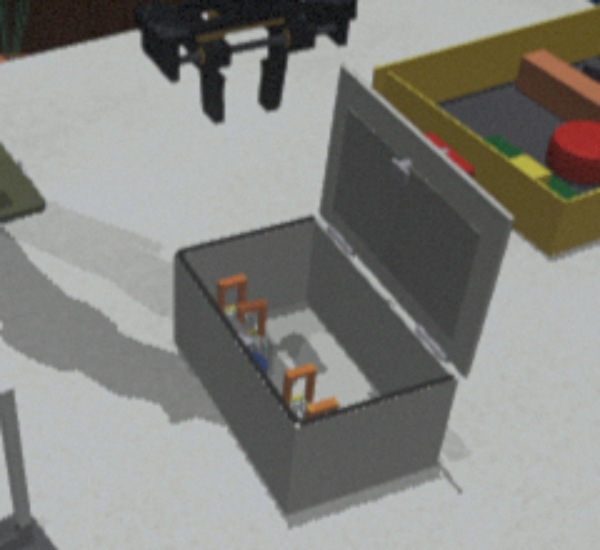

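Three bails are clear and a fourth is at the +x end. The canister's cap (crop 260,358) now sits slightly towards −y, so it was nudged but is still in the box. The door is at about 1.6 rad. I'll go behind it and check from the top on the way.

Emit:
carry_out([
  [[0,0,-4],[0,0,-8],0.7],
  [[0,0,-6.6],[0,0,-16],1],
  [[0.2,-1,-7],[0,0,-24],1],
  [[0.4,-3,-7],[0,0,-32],1],
  [[0.6,-5,-7],[0,0,-40],1],
  [[0.8,-7,-7],[0,0,-48],1],
  [[1,-9,-7],[0,0,-56],1],
  [[1.2,-11,-7],[0,0,-64],1],
  [[1.2,-13,-7],[0,0,-72],1],
  [[1.2,-15,-7],[0,0,-80],1],
  [[1.2,-17,-7],[0,0,-88],1],
  [[1.2,-18.5,-7],[0,0,-89.7],1],
])

```text
clock: 37.45
tool_pos: [0.4699, 0.3609, 0.3609]
eef_rot: [0.735, 0.679, -0.002, -0.001]
contact_force: [0.4, 0.1, 0.2]
opening: 0.006
finger_force: 0.0
```

```bash
python3 -c "
from h import *
go([.472,.358,.26],-4.8)
t=snap('top');s=snap('scene')
c=lambda d,y,x:cv2.resize(d['image'][y:y+200,x:x+200,::-1],None,fx=2,fy=2)
cv2.imwrite('pics/d2.png',np.hstack([c(t,130,100),c(s,80,280)]))"
```

```text
shift [-0.24  0.27 10.09] turn [-0.2  0.1  0.3] | tcp [0.4699 0.3609 0.3609] yaw_y -4.5 q7 -1.14 clk 37.5 F [0.4 0.1 0.2] op 0.01 ff 0.0
```

View pics/d2.png

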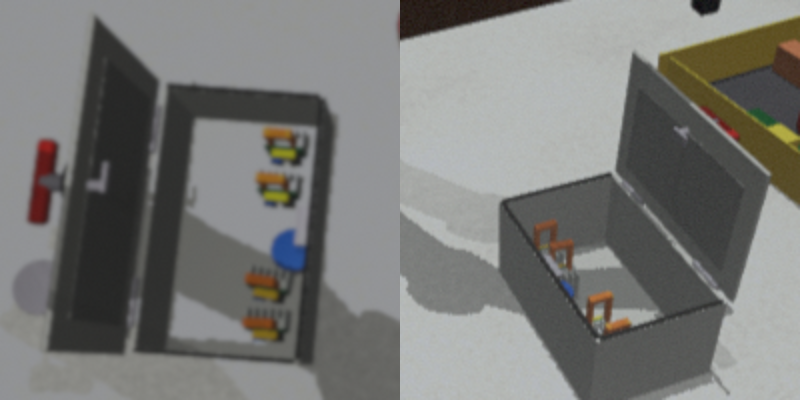

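The top view shows four modules upright in the row with the canister standing by the keeper (290,250). The gripper is behind the door. I'll lower it and push.

Emit:
carry_out([
  [[0,0.2,4],[0,0,0],1],
  [[0,0.2,8],[0,0,0],1],
  [[0,0.2,10],[0,0,0],1],
  [[-1,0.2,10],[0,0,0],1],
  [[-2.5,0.2,10],[0,0,0],1],
  [[-4,0.2,10],[0,0,0],1],
  [[-5,0.2,10],[0,0,0],1],
  [[-6,0.2,10],[0,0,0],1],
  [[-7,0.2,10],[0,0,0],1],
  [[-8,0.2,10],[0,0,0],1],
  [[-9,0.2,10],[0,0,0],1],
  [[-10,0.2,10],[0,0,0],1],
])

```text
clock: 38.75
tool_pos: [0.4642, 0.2595, 0.2637]
eef_rot: [0.736, 0.677, -0.0, 0.0]
contact_force: [0.0, 1.7, -0.1]
opening: 0.004
finger_force: 0.7
```

Emit:
carry_out([
  [[-1,0,0],[0,0,0],1],
  [[-2,0,0],[0,0,0],1],
  [[-3,0,0],[0,0,0],1],
  [[-4,0,0],[0,0,0],1],
  [[-5,0,0],[0,0,0],1],
  [[-5.5,0,0],[0,0,0],1],
  [[-5.5,0,0],[0,0,0],1],
])

```text
clock: 39.45
tool_pos: [0.4598, 0.2044, 0.2636]
eef_rot: [0.737, 0.676, -0.0, 0.0]
contact_force: [-0.2, -0.7, 0.3]
opening: 0.008
finger_force: 0.0
```

```bash
python3 -c "
from h import *
go([.472,.358,.26],-4.8)
t=snap('top');s=snap('scene')
c=lambda d,y,x:cv2.resize(d['image'][y:y+200,x:x+200,::-1],None,fx=2,fy=2)
cv2.imwrite('pics/d3.png',np.hstack([c(t,130,100),c(s,80,280)]))"
```

```text
shift [15.41 -0.1   0.35] turn [-0.   0.1 -0.1] | tcp [0.4598 0.2044 0.2636] yaw_y -4.9 q7 -1.04 clk 39.5 F [-0.2 -0.7  0.3] op 0.01 ff 0.0
```

View pics/d3.png

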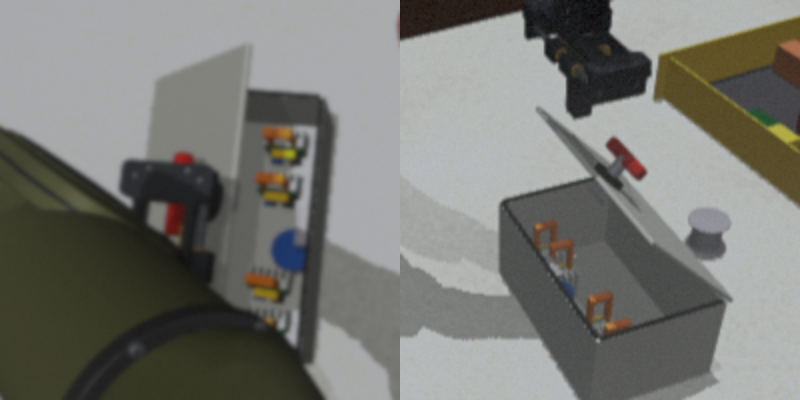

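The door is sinking on its own (free of the fingers). I'll lift away, turn the tool and wait.

Emit:
carry_out([
  [[1,0,-3],[0,0,-8],1],
  [[1,0,-7],[0,0,-16],1],
  [[1,0,-9],[0,0,-24],0.8],
  [[1,0,-9],[0,0,-32],0.6],
  [[1,0,-9],[0,0,-40],0.5],
  [[1,0,-9],[0,0,-48],0.5],
  [[1,0,-9],[0,0,-56],0.5],
  [[1,0,-9],[0,0,-64],0.5],
  [[1,0,-9],[0,0,-72],0.5],
  [[1,0,-9],[0,0,-80],0.5],
  [[1,0,-9],[0,0,-88],0.5],
  [[1,0,-9],[0,0,-90],0.5],
])

```text
clock: 40.75
tool_pos: [0.4605, 0.2161, 0.3536]
eef_rot: [0.041, 0.999, 0.0, -0.0]
contact_force: [-0.5, 0.6, -0.3]
opening: 0.495
finger_force: 0.0
```

Emit:
carry_out([
  [[0,0,0],[0,0,0],0.5],
  [[0,0,0],[0,0,0],0.5],
  [[0,0,0],[0,0,0],0.5],
  [[0,0,0],[0,0,0],0.5],
  [[0,0,0],[0,0,0],0.5],
  [[0,0,0],[0,0,0],0.5],
  [[0,0,0],[0,0,0],0.5],
  [[0,0,0],[0,0,0],0.5],
  [[0,0,0],[0,0,0],0.5],
  [[0,0,0],[0,0,0],0.5],
])

```text
clock: 41.75
tool_pos: [0.4606, 0.2156, 0.3537]
eef_rot: [0.042, 0.999, -0.0, 0.0]
contact_force: [0.0, -0.0, 0.1]
opening: 0.502
finger_force: 0.0
```

```bash
python3 -c "
from h import *
t=snap('top');s=snap('scene')
for n,d in(('top',t),('scene',s)):print(n,blobs(d['image'],(0,150,80),(4,255,255),40))
p=[.549-.061*.0837,.201-.061*.9965,.165];print(p,pix(t,p),pix(s,p))
go(p[:2]+[.30],85.2)"
```

```text
top [([315.1, 143.0], 598, [300, 128, 31, 30]), ([239.0, 238.5], 211, [235, 221, 9, 36]), ([383.0, 317.3], 233, [374, 305, 19, 26])]
scene [([495.9, 136.4], 404, [481, 128, 30, 19]), ([628.4, 224.2], 486, [614, 213, 26, 27]), ([229.5, 237.9], 62, [225, 229, 9, 17]), ([357.5, 333.0], 347, [341, 320, 34, 28])]
[0.5438943, 0.14021350000000002, 0.165] (np.float64(241.517427460038), np.float64(238.61439618109938)) (np.float64(360.9124756638817), np.float64(195.77747768511165))
shift [-8.94 -6.81  5.37] turn [-0.  0. -0.] | tcp [0.4606 0.2156 0.3537] yaw_y 85.2 q7 0.35 clk 41.9 F [-0.2  0.4 -1.1] op 0.50 ff 0.0
```

Emit:
carry_out([
  [[0,0,0],[0,0,0],0.5],
  [[0,0,0],[0,0,0],0.5],
  [[0,0,0],[0,0,0],0.5],
  [[0,0,0],[0,0,0],0.5],
  [[0,0,0],[0,0,0],0.5],
  [[0,0,0],[0,0,0],0.5],
])

```text
clock: 42.45
tool_pos: [0.4606, 0.2156, 0.3537]
eef_rot: [0.042, 0.999, -0.0, 0.0]
contact_force: [-0.0, 1.0, 0.6]
opening: 0.497
finger_force: 0.0
```

```bash
python3 -c "
from h import *
t=snap('top');s=snap('scene')
print(blobs(t['image'],(0,150,80),(4,255,255),40)[1]);b=blobs(s['image'],(0,110,50),(8,255,255),8);print([x for x in b if 300<x[0][0]<480 and x[0][1]<300])
for z in(.168,.163):print(plane(t,239,238.5,z))
p=plane(t,239,238.5,.165);go([p[0],p[1],.25],85.2)
cv2.imwrite('pics/d4.png',np.hstack([cv2.resize(d['image'][y:y+200,x:x+200,::-1],None,fx=2,fy=2) for d,y,x in((t,130,130),(s,80,280))]))"
```

```text
([239.0, 238.5], 211, [235, 221, 9, 36])
[([363.3, 196.2], 82, [356, 187, 15, 19])]
[0.54367568 0.14466232 0.168     ]
[0.54452412 0.14542241 0.163     ]
shift [-8.92 -6.32 10.37] turn [-0.  0. -0.] | tcp [0.4606 0.2156 0.3537] yaw_y 85.2 q7 0.35 clk 42.5 F [ 0.  -0.4 -0.8] op 0.50 ff 0.0
```

View pics/d4.png

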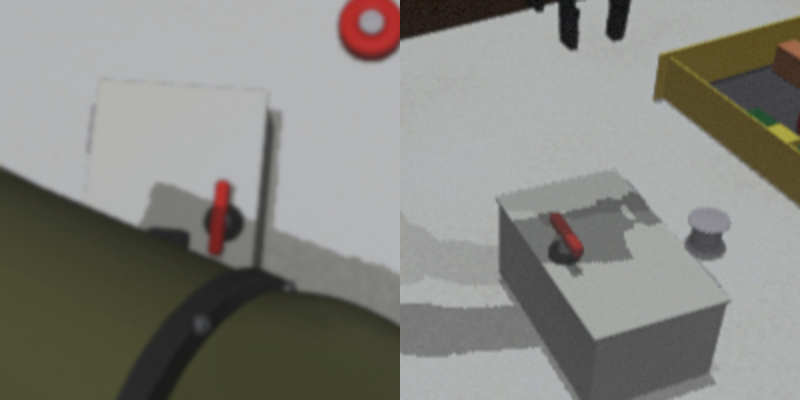

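The door lies shut with the red bar along box x (top crop 220,217; scene crop 567,233). I'll move over the bar, lower and grip it.

Emit:
carry_out([
  [[-3,-2,0],[0,0,0],0.5],
  [[-6,-4,3],[0,0,0],0.5],
  [[-8.9,-6.3,6],[0,0,0],0.5],
  [[-8.9,-6.3,9],[0,0,0],0.5],
  [[-8.9,-6.3,12],[0,0,0],0.5],
  [[-8.9,-6.3,14],[0,0,0],0.5],
  [[-8.9,-6.3,15],[0,0,0],0.5],
  [[-8.9,-6.3,15],[0,0,0],0.5],
])

```text
clock: 43.35
tool_pos: [0.5435, 0.145, 0.2027]
eef_rot: [0.042, 0.999, -0.0, -0.001]
contact_force: [-0.3, 0.5, 0.1]
opening: 0.504
finger_force: 0.0
```

```bash
python3 -c "
from h import *
t=snap('scene');print([b for b in blobs(t['image'],(0,110,50),(8,255,255),8) if 300<b[0][0]<480 and b[0][1]<300]);go([.544,.145,.146],85.2)"
```

```text
[([363.1, 196.3], 89, [356, 187, 15, 21])]
shift [-0.   -0.06  5.79] turn [ 0. -0. -0.] | tcp [0.544  0.1456 0.2039] yaw_y 85.2 q7 0.37 clk 43.4 F [0.1 0.3 0.3] op 0.50 ff 0.0
```

Emit:
carry_out([
  [[0,0,2],[0,0,0],0.5],
  [[0,0,4],[0,0,0],0.5],
  [[0,0,5.3],[0,0,0],0.5],
  [[0,0,5.7],[0,0,0],0.5],
  [[0,0,5.7],[0,0,0],0.5],
  [[0,0,5.7],[0,0,0],1],
  [[0,0,5.7],[0,0,0],1],
  [[0,0,5.7],[0,0,0],1],
  [[0,0,5.7],[0,0,0],1],
  [[0,0,5.7],[0,0,0],1],
  [[0,0,5.7],[0,0,0],1],
  [[0,0,5.7],[0,0,0],1],
], newtons=25)

```text
clock: 44.6
tool_pos: [0.5441, 0.1447, 0.1468]
eef_rot: [0.042, 0.999, -0.001, 0.0]
contact_force: [0.1, -3.1, 3.4]
opening: 0.168
finger_force: 25.0
```

Emit:
carry_out([
  [[0,0,0],[0,0,8],1],
  [[0,0,0],[0,0,16],1],
  [[0,0,0],[0,0,24],1],
  [[0,0,0],[0,0,32],1],
  [[0,0,0.1],[0,0,40],1],
  [[0,0,0.1],[0,0,48],1],
  [[0,0,0.1],[0,0,56],1],
  [[0,0,0.2],[0,0,64],1],
  [[0,0,0.2],[0,0,72],1],
  [[0,0,0.3],[0,0,80],1],
  [[0,0,0.3],[0,0,87],1],
  [[0,0,0.3],[0,0,91],1],
], newtons=40)

```text
clock: 45.8
tool_pos: [0.545, 0.1448, 0.1442]
eef_rot: [0.743, 0.669, 0.001, 0.001]
contact_force: [0.8, -3.7, 3.9]
opening: 0.165
finger_force: 40.0
```

Emit:
carry_out([
  [[0,0,0],[0,0,1],1],
  [[0,0,0],[0,0,2],1],
  [[0,0,0],[0,0,2],1],
  [[0,0,0],[0,0,2],1],
])

```text
clock: 46.2
tool_pos: [0.545, 0.1451, 0.1443]
eef_rot: [0.753, 0.658, 0.001, 0.001]
contact_force: [0.8, -4.2, 6.2]
opening: 0.167
finger_force: 40.0
```

```bash
python3 -c "
from h import *
go([.544,.145,.146],85.2);print(r.get_state()['moment'])"
```

```text
shift [-0.02 -0.1  -0.17] turn [ 0.1 -0.1 87. ] | tcp [0.545  0.1451 0.1443] yaw_y -7.8 q7 -1.04 clk 46.2 F [ 0.8 -4.2  6.2] op 0.17 ff 40.0
[-0.74971178 -0.53163353  0.26524074]
```

Emit:
carry_out([
  [[0,0,0],[0,0,0],0.6],
  [[0,0,0],[0,0,0],0.5],
  [[0,0,0],[0,0,0],0.5],
  [[0,0,0],[0,0,0],0.5],
  [[0,0,-3],[0,0,0],0.5],
  [[0,0,-6],[0,0,0],0.5],
  [[0,0,-10],[0,0,0],0.5],
  [[0,0,-14],[0,0,0],0.5],
  [[-3,0,-18],[0,0,0],0.5],
  [[-7,0,-20],[0,0,0],0.5],
  [[-11,0,-20],[0,0,0],0.5],
  [[-15,0,-20],[0,0,0],0.5],
])

```text
clock: 47.4
tool_pos: [0.5234, -0.0044, 0.3445]
eef_rot: [0.753, 0.658, 0.001, 0.001]
contact_force: [0.8, -1.0, 0.4]
opening: 0.503
finger_force: 0.0
```

```bash
python3 -c "
from h import *
go([.544,.145,.146]);c=np.array([.549,.201,0])
for n in('top','scene'):
  d=snap(n);im=cv2.cvtColor(d['image'],cv2.COLOR_RGB2HSV);m=cv2.inRange(im,(0,110,50),(8,255,255))
  u0,v0=pix(d,[.544,.145,.16]);M=np.zeros_like(m);cv2.circle(M,(int(u0),int(v0)),32,255,-1);v,u=np.nonzero(m&M)
  P=np.array([plane(d,a,b,.160)[:2] for a,b in zip(u,v)]);w,V=np.linalg.eigh(np.cov(P.T));e=V[:,1];print(n,len(P),P.mean(0).round(4),'bar angle',np.degrees(np.arctan2(e[1],e[0])).round(1),'len',(np.ptp(P@e)).round(3))"
```

```text
shift [15.08 -0.02 19.85] turn [0 0 0] | tcp [ 0.5234 -0.0044  0.3445] yaw_y -7.8 q7 -0.58 clk 47.4 F [ 0.8 -1.   0.4] op 0.50 ff 0.0
top 248 [0.545  0.1435] bar angle 84.6 len 0.072
scene 106 [0.5427 0.1453] bar angle 86.3 len 0.072
```

The bar now lies at about 85°, a full quarter turn, and the arm is clear. I'm handing the job in.

```bash
python3 -c "
from plant import r
print(r.finish_job())"
```

```text
the job is handed in; nothing more can be done
None
```

I handed the job in at about 47 s: all four modules and the canister are in the dry box, the door is shut and the T-handle is turned its full quarter turn; no verdict came back.

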